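# Clamp a freshly glued sanding block in the ratchet glue clamp

### The job

The beech block with the cork face has just been glued: stand it on its edge on the bed of the ratchet clamp, between the two jaws and centred on them, and let go of it. Then take the clamp's lever by its ball and pump it, pulling it right over and letting it right back, one tooth a stroke, until the block is firmly clamped; feel for the lever getting stiff and do not force it beyond that, or the cork is crushed. Let go of the lever and leave the other things on the desk where they are.

Things in the scene. Friction and masses are not known exactly. Their poses are not given: they have to be found in the camera images.
- glued_block: The work: plain beech block with a 6 mm cork face glued on one broad side, 24 x 110 x 58 mm (x thickness, y length, z height), 0.1 kg, standing loose on its 24 mm wide edge. Origin at the centre of its underside, z up. Either broad side may face either jaw. Hold it across the 24 mm by its top 25 mm: then fingers stay above the clamp's jaws, which reach 30 mm up from the bed.
- glue_clamp: Ratchet clamp, fixed: beech board 280 x 90 x 15 mm with a steel bed (top z = 18), fixed jaw at the -x end, toothed rack with a moving jaw, housing and lever at +x. Origin under the board's centre. The moving jaw (66 mm wide, sprung pad, 4.5 N/mm) starts 36 to 54 mm from the fixed jaw (not measured), advances one 6 mm tooth a stroke, pushes the block home, and is held by a pawl.
- fixed_jaw: Fixed jaw: cast angle with a plywood facing 70 mm wide, 30 mm high. Origin at the middle of the face's lower edge, level with the bed; x points out of the face to the moving jaw and on to the lever (the clamp's x), y along the face, z up. A block seated flat against it has its origin at x = 12 mm, y = 0, z = 0 here.
- ratchet_lever (a joint): Angle of the lever, rad: 0 at rest (leaning 0.18 toward the fixed jaw), 0.36 pulled right over, away from the fixed jaw, at its stop. A tooth is gained once it passes 0.30 (under load the hand lags: check it); the driving pawl drops behind the next tooth when the lever is back below 0.03. A light spring brings the lever back when let go.
- knob (a point): Centre of the black ball, 30 mm across, on the lever's 10 mm rod, 105 mm from the pivot. It swings 38 mm along the clamp's x, nearly level; +x is the working stroke. Force along x to hold it there late in a stroke: 2 to 5 N while the jaw runs free, 6 to 9 N when the pad first presses, 12 to 16 N in the stroke that makes it tight (35 to 40 N on the block, right). A further stroke soon goes solid; over 20 N crushes the cork.
- lever_pivot (a point): Pivot axis of the lever, parallel to the clamp's y, 78 mm above the desk.
- glue_pot: Bystander: glue pot with a blue lid, 47 mm across, 70 mm high, standing loose. Origin at the centre of its underside.
- thinner_bottle: Bystander: clear bottle of brown edge dye with a white cap, 59 mm across, 198 mm high, standing loose behind the clamp. Origin at the centre of its underside.
- spool_1: Bystander: spool of dark thread, 35 mm across, 44 mm high, standing loose. Origin at the centre of its underside.

How it is judged:
By the outcome, as a careful person would: the job done as asked, in the order asked, and still so for the second after the job is handed in, with the robot touching nothing.
It also fails if it takes over 67 s, if anything falls off the work surface, if the arm or the gripper's body presses on something with over 40 N, if the wrist force passes 120 N, or if a joint passes its speed limit or range.

### The arm

A 6-joint arm with a two-finger parallel gripper is mounted at the origin on a cart in front of the work surface, level with it; the furniture and walls round the work are solid. World frame = base frame: x ahead of the robot, y to its left, z up, the work surface at z = 0. Lengths are in m, angles in rad, forces in N, time in s.
With the tool pointing down it reaches from about 0.35 to 0.975 m from the base axis. Payload 4.9 kg.
Tool frame: the origin (TCP) lies midway between the tips of the shut fingers; the grasp point (between the pads) lies 19 mm behind it; z points along the fingers, y is the direction in which the jaws open and shut (so a half turn about z gives the same grasp; the last joint's range is limited). The gripper opens to 85 mm and grips with 20 to 120 N. Pads are 22 mm wide; open, the fingers measure 114 mm over their backs; the gripper's body (76 mm by 85 mm) begins 54 mm behind the grasp point. The pads swing forward as they close: fully open they stand 13 mm farther back than shut.
Start: joints at [1.096, 0.053, 1.613, -0, 1.476, -0.119], TCP at [0.218, 0.586, 0.231] pointing down, gripper open.
Joint ranges: [-3.01, 3.01], [-1.01, 2.22], [0.06, 2.58], [-1.02, 4.17], [0.09, 2.62], [-3.14, 3.14]. Speed limits (rad/s): [2.57, 2.57, 3.14, 3.14, 3.14, 3.14].

### API

Orientations are given as a unit quaternion [w, x, y, z].
In Python, from plant import manip, cams gives the robot as it stands.
- The arm moves only by the tool jog_arm, never from a script. Its argument "targets" is a list of rows, each a list of 4 numbers: the shift along the tool's x, y, z in m, then the turn about the tool's z in degrees. A call has 1 to 5 rows; each row is the pose to reach, as a shift and turn from the pose commanded when the call began, along the tool's axes at that moment; what a row does not reach only later rows make up. A row lasts 1/12 s, in which the tool goes at most 41.7 mm and 7.16 degrees, less where a joint would pass 70% of its speed; a pose out of reach is approached as far as the arm can. A call with a gripper value outside its range is refused whole. "fingers" is the opening, from 0 (shut) to 1 (fully open), set as the call begins (left out, the last holds). The fingers move at their own pace and stop on an object; the grip force is fixed at half the most. Time passes only in rows, so rows that repeat a pose let the fingers close. It gives the time, the measured TCP pose, the force and the opening at its end, in the units of the state.
- manip.state(): the state, without advancing time (a new reading comes with each control period).
- cams.grab_frame(name): name is "side" or "top" or "wrist"; returns the picture (480x640x3 uint8, red, green, blue); there is no depth.
- cams.get_calibration(name): a dict with "camera_matrix" (3x3 intrinsics, pixels), "distortion" ([k1, k2, p1, p2, k3] as OpenCV has them; the pictures are not rectified), "cam_to_world" (4x4, takes a point from camera to world coordinates). Camera axes: x right, y up, looking along -z (the intrinsics and any distortion apply to the point x, -y, -z); pixel columns grow to the right and rows downward; lengths in m; the calibration is good to about 2 mm. A picture is of the moment at which its call begins: read the wrist's pose just before it. get_calibration takes no time and is no camera call; for the wrist camera it gives the pose at the moment of the call.
- manip.job_done(): hands the job in, once; it reports no verdict.
The state is a dict: "time": time; "joint_pos": joint angles; "joint_vel": joint speeds; "joint_efforts": joint torques, N m; "tool_pos": TCP position; "tool_rot": TCP orientation; "contact_force": force on the tool from outside, world axes, zero at the start; "ft_torque": the same for the moment, N m; "gripper_width": opening from 0.0 (shut) to 1.0 (fully open).
Only numpy, scipy, OpenCV 4.12 (cv2) and the standard library are available. Lean on these libraries where they do the work, as an engineer would, in place of code of your own. Each camera call takes 0.05 s, during which the arm holds its last target. There are 200 camera calls.

## Working session

There is one attempt and no reset: what is moved stays moved. The work goes in short steps, Python scripts to look and compute and a tool call to move; the robot and the scene stay as the last step left them, time stands still between calls to the robot, and variables do not carry over. Pictures are saved under pics/ and viewed, about 8 in all and at most 12, crops included, and the job is handed in when it is done.

Besides the shell and the picture viewer there is one more tool, called after "Request:" as a command line: name --pt "numbers of a row" for each row, then --argument value for the rest. jog_arm: Moves the arm, as the interface text tells. Its arguments: {"type":"object","properties":{"targets":{"type":"array"},"fingers":{"type":"number"}},"required":["targets"]}

```bash
mkdir -p pics; cat > h.py <<'E'
import numpy as np, cv2
from plant import manip, cams
def ray(name,uv,c=None):
    c=c or cams.get_calibration(name)
    K=np.array(c["camera_matrix"],float);d=np.array(c["distortion"],float);T=np.array(c["cam_to_world"])
    p=cv2.undistortPoints(np.array(uv,float).reshape(-1,1,2),K,d).reshape(-1,2)
    v=np.c_[p[:,0],-p[:,1],-np.ones(len(p))]@T[:3,:3].T
    return T[:3,3],v/np.linalg.norm(v,axis=1)[:,None]
def onz(name,uv,z,c=None):
    o,v=ray(name,uv,c); return o+v*((z-o[2])/v[:,2])[:,None]
def tri(n1,u1,n2,u2):
    o1,v1=ray(n1,u1);o2,v2=ray(n2,u2);v1=v1[0];v2=v2[0]
    s=np.linalg.lstsq(np.c_[v1,-v2],o2-o1,rcond=None)[0]
    a=o1+s[0]*v1;b=o2+s[1]*v2
    return (a+b)/2,np.linalg.norm(a-b)
def pic(name,f):
    im=cams.grab_frame(name);cv2.imwrite(f"pics/{f}.png",cv2.cvtColor(im,cv2.COLOR_RGB2BGR));return im
E
python3 - <<'E'
from h import *
for n in("top","side"): pic(n,n+"0");print(n,np.round(np.array(cams.get_calibration(n)["cam_to_world"]),3).tolist())
s=manip.state();print(s)
E
```

```text
top [[0.013, 0.986, -0.165, 0.316], [-1.0, 0.01, -0.016, 0.0], [-0.014, 0.165, 0.986, 1.497], [0.0, 0.0, 0.0, 1.0]]
side [[-0.994, 0.079, -0.072, 0.444], [-0.105, -0.591, 0.8, 0.863], [0.02, 0.803, 0.596, 0.75], [0.0, 0.0, 0.0, 1.0]]
{'time': 0.1, 'joint_pos': array([ 1.09600555e+00,  5.32837736e-02,  1.61418071e+00,  1.89247716e-05,
        1.47601652e+00, -1.19008764e-01]), 'joint_vel': array([-0.00041548, -0.00010579, -0.00290308,  0.00011344, -0.00062729,
        0.00091511]), 'joint_efforts': array([ 3.52857960e-04, -3.94907570e+01, -3.71361780e+01, -1.42219969e-04,
        4.05484476e-03,  1.79424433e-05]), 'tool_pos': array([0.21743601, 0.58534165, 0.230176  ]), 'tool_rot': array([-2.85231936e-04,  1.76955069e-01,  9.84218478e-01, -9.00109709e-04]), 'contact_force': array([ 1.27578905, -0.38084737,  0.02621425]), 'ft_torque': array([-0.01183839,  0.02723388,  0.05622132]), 'gripper_width': 0.9944993301861192}
```

View pics/top0.png

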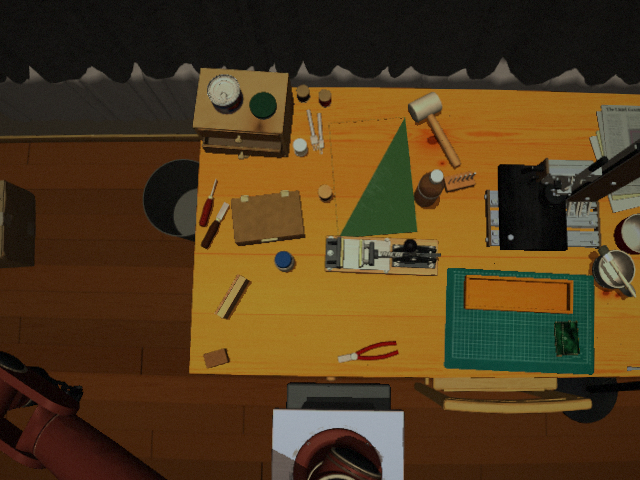

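View pics/side0.png

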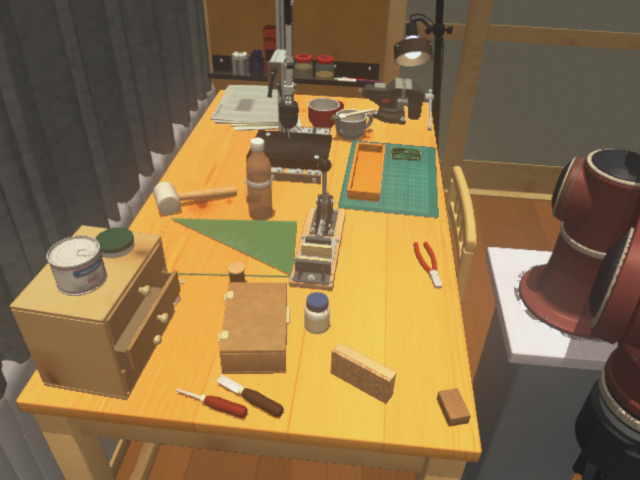

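The top view shows the block at about (233,297), the clamp along (327..438, 255), its knob at (411,245), the pot at (284,260) and the bottle at (430,188). The side view agrees: the block is at (363,372) and the knob at (324,165). Next I'll make enlarged crops to read pixels.

```bash
python3 - <<'E'
import cv2,numpy as np
t=cv2.imread("pics/top0.png");s=cv2.imread("pics/side0.png")
a=cv2.resize(t[228:284,316:446],None,fx=6,fy=6,interpolation=cv2.INTER_CUBIC)   #780x336
b=cv2.resize(t[268:324,205:261],(260,260),interpolation=cv2.INTER_CUBIC)
c=cv2.resize(s[150:290,285:355],(130,260),interpolation=cv2.INTER_CUBIC)
c=cv2.resize(s[205:290,285:350],(199,260),interpolation=cv2.INTER_CUBIC)
d=cv2.resize(s[340:405,325:400],(300,260),interpolation=cv2.INTER_CUBIC)
o=np.zeros((600,780,3),np.uint8);o[:336]=a;o[340:600,:260]=b;o[340:600,270:469]=c;o[340:600,475:775]=d
cv2.imwrite("pics/crop0.png",np.clip(o*1.3,0,255).astype(np.uint8))
E
```

```text
(no output)
```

View pics/crop0.png

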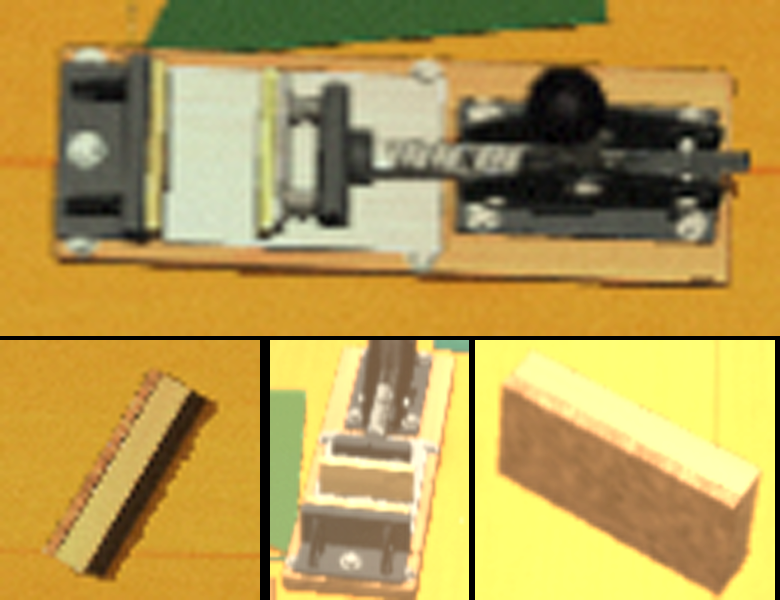

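```bash
cat > m.py <<'E'
from h import *
np.set_printoptions(precision=4,suppress=True)
T=lambda p:[(316+x/6,228+y/6) for x,y in p]
B=lambda p:[(205+x/260*56,268+(y-340)/260*56) for x,y in p]
b=onz("top",B([(150,372),(196,390),(83,572),(48,552)]),.058)
print("block top corners\n",b,b.mean(0)); e=(b[0]+b[1]-b[2]-b[3])/2;print("dir",e,np.linalg.norm(e),np.degrees(np.arctan2(e[1],e[0])), "w",np.linalg.norm(b[0]-b[1]))
c=onz("top",T([(62,45),(735,72),(728,283),(57,258)]),.015);print("board\n",c,c.mean(0))
e=(c[1]+c[2]-c[0]-c[3])/2;print(np.linalg.norm(e),np.degrees(np.arctan2(e[1],e[0])))
f=onz("top",T([(165,62),(160,238)]),.048);m=onz("top",T([(264,70),(257,235)]),.048);print("fixed",f,f.mean(0),"mov",m,m.mean(0))
k=T([(566,105)]);print("knob",tri("top",k,"side",[(324,165)]), onz("top",k,.18))
print("pot",onz("top",[(284,260)],.07),"bottle",onz("top",[(437,177)],.198))
E
python3 m.py
```

```text
block top corners
 [[0.471  0.2455 0.058 ]
 [0.4619 0.2212 0.058 ]
 [0.3672 0.2766 0.058 ]
 [0.3771 0.2952 0.058 ]] [0.4193 0.2596 0.058 ]
dir [ 0.0943 -0.0525  0.    ] 0.1079417039583569 -29.130946900586245 w 0.025944758875568665
board
 [[ 0.577   0.0335  0.015 ]
 [ 0.5686 -0.2463  0.015 ]
 [ 0.4805 -0.242   0.015 ]
 [ 0.488   0.0343  0.015 ]] [ 0.5285 -0.1051  0.015 ]
0.2781354370326309 -91.64040887567766
fixed [[ 0.5646 -0.0092  0.048 ]
 [ 0.4927 -0.0078  0.048 ]] [ 0.5287 -0.0085  0.048 ] mov [[ 0.5617 -0.0493  0.048 ]
 [ 0.4943 -0.0468  0.048 ]] [ 0.528  -0.0481  0.048 ]
knob (array([ 0.5271, -0.1561,  0.1802]), np.float64(0.0006387760109171723)) [[ 0.5275 -0.1561  0.18  ]]
pot [[0.5068 0.1325 0.07  ]] bottle [[ 0.6797 -0.2152  0.198 ]]
```

Request:
jog_arm --pt "-0.033 -0.025 0 1.8" --pt "-0.065 -0.05 0 3.6" --pt "-0.098 -0.075 0 5.4" --pt "-0.13 -0.1 0 7.2" --pt "-0.16 -0.125 0 8.7" --fingers 1

```text
time: 0.52
tool_pos: [0.3246, 0.4111, 0.2307]
tool_rot: [-0.0, 0.252, 0.968, -0.0]
contact_force: [0.9, 0.9, 0.4]
gripper_width: 0.999
```

```bash
cat >> h.py <<'E'
from scipy.spatial.transform import Rotation as Ro
def toolR(s): return Ro.from_quat(np.roll(s["tool_rot"],-1)).as_matrix()
def shift(tgt,jawdeg=None):
    s=manip.state();R=toolR(s);p=s["tool_pos"]
    print("t",round(s["time"],2),"pos",p.round(4),"jaw",np.degrees(np.arctan2(R[1,1],R[0,1])).round(2),"zax",R[:,2].round(4),"F",s["contact_force"].round(1),"w",round(s["gripper_width"],3))
    if tgt is not None: print("shift",(R.T@(np.array(tgt)-p)).round(4), "turn", None if jawdeg is None else round(np.degrees(np.arctan2(R[1,1],R[0,1]))-jawdeg,2))
E
python3 -c "
from h import *
shift([.4193,.2596,.20],60.87)"
```

```text
t 0.52 pos [0.3246 0.4111 0.2307] jaw 60.86 zax [-4.e-04 -7.e-04 -1.e+00] F [0.9 0.9 0.4] w 0.999
shift [-0.1565 -0.0861  0.0308] turn -0.01
```

Request:
jog_arm --pt "-0.035 -0.018 0.005 0" --pt "-0.07 -0.036 0.01 0" --pt "-0.105 -0.056 0.015 0" --pt "-0.14 -0.076 0.022 0" --pt "-0.1565 -0.086 0.03 0"

```text
time: 0.93
tool_pos: [0.4207, 0.2584, 0.2011]
tool_rot: [0.001, 0.253, 0.968, -0.0]
contact_force: [1.1, 1.6, -0.3]
gripper_width: 0.997
```

Request:
jog_arm --pt "0 0 0 0"

```text
time: 1.02
tool_pos: [0.4196, 0.2582, 0.1991]
tool_rot: [-0.001, 0.254, 0.967, -0.002]
contact_force: [0.3, 0.4, -0.8]
gripper_width: 0.999
```

```bash
python3 -c "
from h import *
shift([.4193,.2596,.20],60.87)
pic('wrist','w1'); shift(None);print(np.round(cams.get_calibration('wrist')['cam_to_world'],3))"
```

```text
t 1.02 pos [0.4196 0.2582 0.1991] jaw 60.61 zax [-0.0027 -0.0024 -1.    ] F [ 0.3  0.4 -0.8] w 0.999
shift [ 0.001   0.0011 -0.0009] turn -0.26
t 1.07 pos [0.419  0.26   0.1998] jaw 60.7 zax [-2.6e-03 -8.0e-04 -1.0e+00] F [-0.6  0.4  0.2] w 1.0
[[ 0.489 -0.839 -0.239  0.358]
 [ 0.872  0.47   0.136  0.294]
 [-0.001 -0.275  0.961  0.343]
 [ 0.     0.     0.     1.   ]]
```

View pics/w1.png

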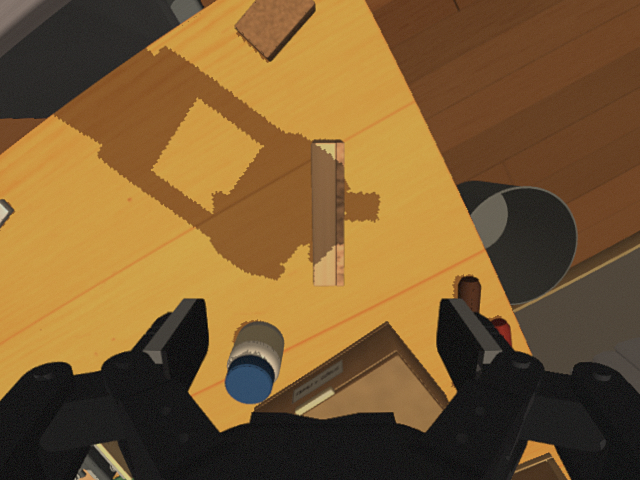

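The wrist view shows the block top as an upright rectangle from (312,140) to (344,286), with its cork side on the right. The pot is clear, at (255,370).

```bash
python3 -c "
from h import *
np.set_printoptions(precision=4,suppress=True)
b=onz('wrist',[(312,140),(344,140),(345,286),(313,286)],.058);print(b,b.mean(0))
e=b[0]+b[1]-b[2]-b[3];print(np.linalg.norm(e)/2,np.linalg.norm(b[0]-b[1]),np.degrees(np.arctan2(e[1],e[0])))
shift([*b.mean(0)[:2],.033])
s=[(x,y) for x,y in [(0,0)]]
"
```

```text
[[0.364  0.282  0.058 ]
 [0.3751 0.3019 0.058 ]
 [0.474  0.2493 0.058 ]
 [0.4617 0.2273 0.058 ]] [0.4187 0.2651 0.058 ]
0.1120599804001372 0.022762920197362747 151.36105098603747
t 1.07 pos [0.419  0.26   0.1998] jaw 60.7 zax [-0.0026 -0.0008 -1.    ] F [-0.6  0.4  0.2] w 1.0
shift [0.0025 0.0047 0.1668] turn None
```

Request:
jog_arm --pt "0.001 0.002 0.035 0" --pt "0.001 0.002 0.075 0" --pt "0.001 0.002 0.115 0" --pt "0.001 0.002 0.15 0" --pt "0.001 0.002 0.167 0"

```text
time: 1.48
tool_pos: [0.4153, 0.2638, 0.0295]
tool_rot: [-0.003, 0.25, 0.968, -0.002]
contact_force: [-0.7, -0.2, -0.4]
gripper_width: 1.004
```

Request:
jog_arm --pt "0 0 0 0"

```text
time: 1.57
tool_pos: [0.4145, 0.2634, 0.0292]
tool_rot: [-0.004, 0.25, 0.968, -0.003]
contact_force: [-1.0, 0.5, 0.4]
gripper_width: 0.995
```

Request:
jog_arm --pt "0 0 0 0" --pt "0 0 0 0" --pt "0 0 0 0" --pt "0 0 0 0" --pt "0 0 0 0" --fingers 0

```text
time: 1.98
tool_pos: [0.4203, 0.2645, 0.036]
tool_rot: [0.001, 0.251, 0.968, 0.001]
contact_force: [-1.3, -0.5, 0.1]
gripper_width: 0.3
```

Request:
jog_arm --pt "0 0 0 0" --pt "0 0 0 0" --pt "0 0 0 0"

```text
time: 2.23
tool_pos: [0.4202, 0.2643, 0.0361]
tool_rot: [0.001, 0.251, 0.968, 0.001]
contact_force: [-2.3, -1.1, 6.3]
gripper_width: 0.264
```

Request:
jog_arm --pt "0 0 -0.02 0" --pt "0 0 -0.05 0" --pt "0 0 -0.09 0" --pt "0 0 -0.13 0" --pt "0 0 -0.15 0"

```text
time: 2.65
tool_pos: [0.4211, 0.2647, 0.1901]
tool_rot: [0.003, 0.251, 0.968, 0.002]
contact_force: [1.4, 0.0, -0.3]
gripper_width: 0.266
```

Request:
jog_arm --pt "0 0 0 0" --pt "0 0 0 0"

```text
time: 2.82
tool_pos: [0.42, 0.2642, 0.1861]
tool_rot: [0.001, 0.251, 0.968, 0.001]
contact_force: [-0.1, 0.5, -1.1]
gripper_width: 0.269
```

```bash
python3 -c "
from h import *
shift([.530,-.026,.22],88.4)
pic('wrist','w2')"
```

```text
t 2.82 pos [0.42   0.2642 0.1861] jaw 60.91 zax [ 0.0034  0.0016 -1.    ] F [-0.1  0.5 -1.1] w 0.269
shift [-0.2373 -0.2    -0.034 ] turn -27.49
```

View pics/w2.png

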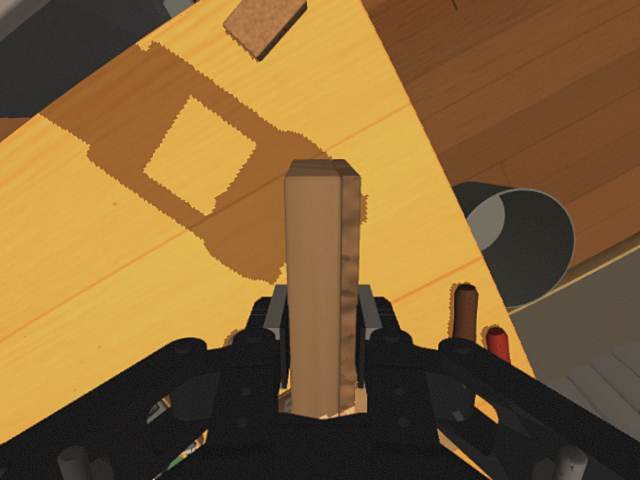

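The block is gripped upright and straight. Its far top edge runs from (286,177) to (359,177), and I'll use it to find the block's offset in the hand.

```bash
python3 -c "
from h import *
np.set_printoptions(precision=4,suppress=True)
s=manip.state();R=toolR(s);p=s['tool_pos']
for z in (.018,.022,.026):
  b=onz('wrist',[(286,177),(359,177),(290,400)],p[2]+z);print(z,(b-p)@R)
"
```

```text
0.018 [[ 0.0536 -0.0119 -0.018 ]
 [ 0.0536  0.0115 -0.018 ]
 [-0.032  -0.0127 -0.018 ]]
0.022 [[ 0.0541 -0.0115 -0.022 ]
 [ 0.0541  0.0111 -0.022 ]
 [-0.0287 -0.0123 -0.022 ]]
0.026 [[ 0.0546 -0.0111 -0.026 ]
 [ 0.0547  0.0107 -0.026 ]
 [-0.0255 -0.0119 -0.026 ]]
```

Request:
jog_arm --pt "-0.033 -0.018 -0.01 -4" --pt "-0.066 -0.036 -0.02 -9" --pt "-0.1 -0.054 -0.03 -14" --pt "-0.133 -0.072 -0.04 -19" --pt "-0.166 -0.09 -0.05 -24"

```text
time: 3.28
tool_pos: [0.5197, 0.1029, 0.2315]
tool_rot: [-0.003, 0.042, 0.999, -0.0]
contact_force: [0.1, 0.8, -1.0]
gripper_width: 0.269
```

```bash
python3 -c "
from h import *
shift([.61,-.03,.24],88.4)"
```

```text
t 3.28 pos [0.5197 0.1029 0.2315] jaw 85.17 zax [-5.1e-03 -1.0e-04 -1.0e+00] F [ 0.1  0.8 -1. ] w 0.269
shift [-0.1011 -0.1248 -0.0089] turn -3.23
```

Request:
jog_arm --pt "-0.025 -0.03 -0.004 -1" --pt "-0.05 -0.06 -0.008 -2.3" --pt "-0.075 -0.09 -0.008 -3.4" --pt "-0.09 -0.115 -0.008 -3.4" --pt "-0.1 -0.125 -0.008 -3.4"

```text
time: 3.7
tool_pos: [0.6087, -0.0322, 0.2386]
tool_rot: [-0.003, 0.016, 1.0, -0.0]
contact_force: [-0.3, -0.3, -1.6]
gripper_width: 0.267
```

Request:
jog_arm --pt "0 0 0 0" --pt "0 0 0 0" --pt "0 0 0 0"

```text
time: 3.95
tool_pos: [0.608, -0.0276, 0.2407]
tool_rot: [-0.001, 0.014, 1.0, 0.001]
contact_force: [-0.0, 0.7, -1.5]
gripper_width: 0.262
```

```bash
python3 -c "
from h import *
pic('wrist','w3')
shift([.53,-.026,.24],88.4)"
```

```text
t 4.0 pos [ 0.6081 -0.0274  0.2412] jaw 88.4 zax [-1.9e-03  8.0e-04 -1.0e+00] F [-0.5  0.3 -0.7] w 0.268
shift [ 0.0781 -0.0008  0.0014] turn -0.0
```

View pics/w3.png

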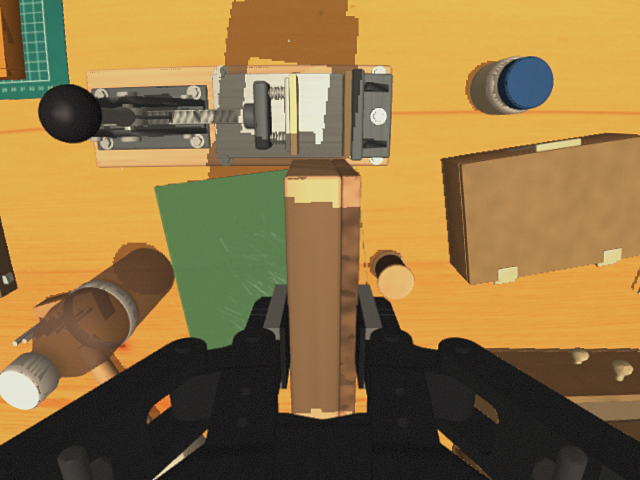

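```bash
python3 -c "
import cv2
i=cv2.imread('pics/w3.png')[60:172,240:400];cv2.imwrite('pics/c3.png',cv2.resize(i,None,fx=5,fy=5,interpolation=cv2.INTER_CUBIC))"
```

```text
(no output)
```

View pics/c3.png

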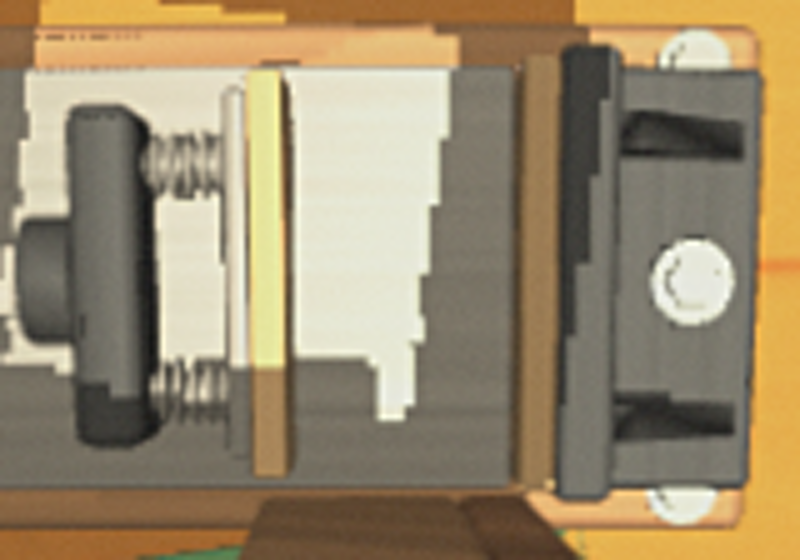

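```bash
python3 -c "
from h import *
np.set_printoptions(precision=4,suppress=True)
Q=lambda p:[(240+x/5,60+y/5) for x,y in p]
f=onz('wrist',Q([(524,55),(517,487)]),.048);m=onz('wrist',Q([(284,70),(291,473)]),.048)
for n,a in (('fix',f),('mov',m)):
  d=a[0]-a[1];print(n,a,a.mean(0),np.linalg.norm(d),np.degrees(np.arctan2(d[1],d[0])))
c=onz('wrist',[(87,70),(392,66),(391.0,164),(97,166)],.015);print(c,c.mean(0),np.degrees(np.arctan2(*(c[1]-c[0])[[1,0]])),np.degrees(np.arctan2(*(c[2]-c[3])[[1,0]])))
print('screw',onz('wrist',Q([(693,281)]),.022),'knob',onz('wrist',[(70,113)],.18),'tri pot',onz('wrist',[(527,83)],.07),'bottle',onz('wrist',[(28,382)],.198))
shift(None)"
```

```text
fix [[ 0.4967 -0.0059  0.048 ]
 [ 0.5662 -0.0081  0.048 ]] [ 0.5315 -0.007   0.048 ] 0.06951299931181837 178.1892139107147
mov [[ 0.498  -0.0448  0.048 ]
 [ 0.5628 -0.0463  0.048 ]] [ 0.5304 -0.0456  0.048 ] 0.0648344481623839 178.65563065674073
[[ 0.4807 -0.239   0.015 ]
 [ 0.4893  0.0381  0.015 ]
 [ 0.5762  0.0382  0.015 ]
 [ 0.5685 -0.2429  0.015 ]] [ 0.5287 -0.1014  0.015 ] 88.22116577368345 88.44350752833519
screw [[0.5326 0.0253 0.022 ]] knob [[ 0.5267 -0.1566  0.18  ]] tri pot [[0.5092 0.135  0.07  ]] bottle [[ 0.678  -0.2058  0.198 ]]
t 4.0 pos [ 0.6081 -0.0274  0.2412] jaw 88.4 zax [-0.0019  0.0008 -1.    ] F [-0.5  0.3 -0.7] w 0.268
```

Request:
jog_arm --pt "0.035 0 0.01 0" --pt "0.07 0 0.04 0" --pt "0.0776 0 0.08 0" --pt "0.0776 0 0.11 0" --pt "0.0776 0 0.12 0"

```text
time: 4.42
tool_pos: [0.5264, -0.0244, 0.1164]
tool_rot: [-0.005, 0.014, 1.0, 0.001]
contact_force: [-1.7, 0.1, -2.5]
gripper_width: 0.264
```

Request:
jog_arm --pt "0 0 0 0" --pt "0 0 0 0" --pt "0 0 0 0" --pt "0 0 0 0"

```text
time: 4.75
tool_pos: [0.5337, -0.0267, 0.1254]
tool_rot: [0.003, 0.015, 1.0, -0.0]
contact_force: [0.4, 0.4, -1.5]
gripper_width: 0.266
```

```bash
python3 -c "
from h import *
shift([.5305,-.026,.060],88.4)"
```

```text
t 4.75 pos [ 0.5337 -0.0267  0.1254] jaw 88.33 zax [ 5.e-03 -9.e-04 -1.e+00] F [ 0.4  0.4 -1.5] w 0.266
shift [0.0036 0.0006 0.0654] turn -0.07
```

Request:
jog_arm --pt "0.0015 0 0.012 0" --pt "0.003 0 0.028 0" --pt "0.003 0 0.044 0" --pt "0.003 0 0.055 0" --pt "0.003 0 0.06 0"

```text
time: 5.17
tool_pos: [0.5274, -0.0263, 0.0603]
tool_rot: [-0.001, 0.015, 1.0, 0.0]
contact_force: [-0.9, 0.8, -1.2]
gripper_width: 0.269
```

Request:
jog_arm --pt "0 0 0 0" --pt "0 0 0 0" --pt "0 0 0 0" --pt "0 0 0 0"

```text
time: 5.5
tool_pos: [0.5294, -0.0266, 0.0635]
tool_rot: [0.001, 0.015, 1.0, -0.0]
contact_force: [-0.5, 0.6, -0.5]
gripper_width: 0.268
```

Request:
jog_arm --pt "0 0 0 0" --pt "0 0 0 0" --pt "0 0 0 0" --pt "0 0 0 0"

```text
time: 5.83
tool_pos: [0.5286, -0.0264, 0.0625]
tool_rot: [0.0, 0.015, 1.0, -0.0]
contact_force: [-0.0, -0.6, -1.1]
gripper_width: 0.271
```

```bash
python3 -c "
from h import *
shift([.5305,-.026,.054],88.4)"
```

```text
t 5.83 pos [ 0.5286 -0.0264  0.0625] jaw 88.32 zax [ 3.e-04 -1.e-04 -1.e+00] F [-0.  -0.6 -1.1] w 0.271
shift [-0.0019  0.0005  0.0085] turn -0.08
```

Request:
jog_arm --pt "-0.001 0 0.002 0" --pt "-0.002 0 0.004 0" --pt "-0.002 0 0.006 0" --pt "-0.002 0 0.007 0" --pt "-0.002 0 0.007 0"

```text
time: 6.25
tool_pos: [0.5301, -0.0264, 0.0547]
tool_rot: [-0.001, 0.015, 1.0, 0.0]
contact_force: [0.1, -0.3, -1.0]
gripper_width: 0.267
```

Request:
jog_arm --pt "0 0 0 0" --pt "0 0 0 0" --pt "0 0 0 0"

```text
time: 6.5
tool_pos: [0.5305, -0.0265, 0.0554]
tool_rot: [0.0, 0.015, 1.0, -0.0]
contact_force: [0.4, 0.4, -2.2]
gripper_width: 0.268
```

Request:
jog_arm --pt "0 0 0.0005 0" --pt "0 0 0.001 0" --pt "0 0 0.0015 0" --pt "0 0 0.0015 0"

```text
time: 6.83
tool_pos: [0.5306, -0.0265, 0.0542]
tool_rot: [0.0, 0.015, 1.0, -0.0]
contact_force: [-1.7, 0.1, 2.2]
gripper_width: 0.268
```

Request:
jog_arm --pt "0 0 0.0005 0" --pt "0 0 0.0005 0"

```text
time: 7.0
tool_pos: [0.5306, -0.0266, 0.0541]
tool_rot: [-0.0, 0.015, 1.0, -0.0]
contact_force: [-2.8, -1.1, 5.0]
gripper_width: 0.267
```

Request:
jog_arm --pt "0 0 0 0" --pt "0 0 0 0" --pt "0 0 0 0" --pt "0 0 0 0" --fingers 0.6

```text
time: 7.33
tool_pos: [0.5305, -0.0265, 0.0532]
tool_rot: [0.0, 0.015, 1.0, -0.0]
contact_force: [0.3, -1.2, 0.1]
gripper_width: 0.6
```

Request:
jog_arm --pt "0 0 -0.01 0" --pt "0 0 -0.03 0" --pt "0 0 -0.06 0" --pt "0 0 -0.1 0" --pt "0 0 -0.14 0"

```text
time: 7.75
tool_pos: [0.5295, -0.0263, 0.1945]
tool_rot: [-0.001, 0.015, 1.0, 0.0]
contact_force: [1.9, -0.6, -0.0]
gripper_width: 0.6
```

Request:
jog_arm --pt "-0.03 0 -0.03 0" --pt "-0.06 0 -0.05 0" --pt "-0.08 0 -0.06 0" --pt "-0.08 0 -0.06 0" --pt "-0.08 0 -0.06 0"

```text
time: 8.17
tool_pos: [0.6112, -0.0289, 0.2545]
tool_rot: [0.001, 0.015, 1.0, -0.0]
contact_force: [0.1, -0.3, -0.7]
gripper_width: 0.601
```

```bash
python3 -c "
from h import *
pic('wrist','w4')
shift([.61,-.03,.24],88.4)"
```

```text
t 8.22 pos [ 0.61   -0.0287  0.253 ] jaw 88.32 zax [-1.1e-03  2.0e-04 -1.0e+00] F [ 0.5  0.2 -0.4] w 0.6
shift [-0.0001 -0.0013  0.013 ] turn -0.08
```

View pics/w4.png

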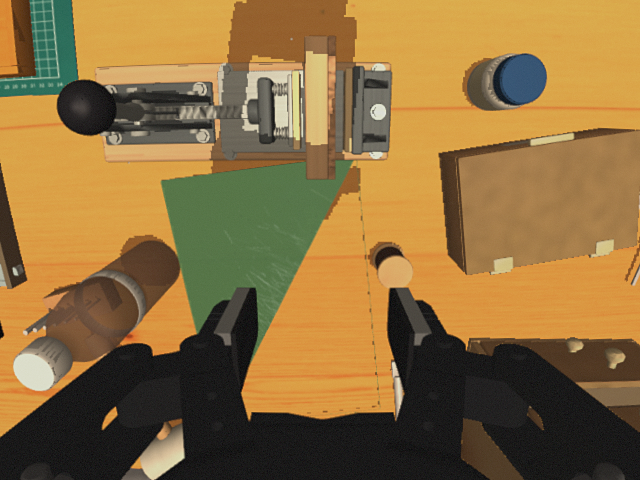

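```bash
python3 -c "
from h import *
np.set_printoptions(precision=4,suppress=True)
b=onz('wrist',[(306,38),(335,36),(335,178),(306,178)],.076);print(b,b.mean(0));d=b[2]+b[3]-b[0]-b[1];print(np.degrees(np.arctan2(d[1],d[0])))
f=onz('wrist',[(345,70),(344,157)],.048);print(f.mean(0))
print('knob',onz('wrist',[(88,107)],.181),manip.state()['joint_pos'])
shift([.527,-.156,.253],-1.6);shift([.527,-.156,.253],178.4)"
```

```text
[[ 0.4759 -0.0372  0.076 ]
 [ 0.4751 -0.0152  0.076 ]
 [ 0.5834 -0.0175  0.076 ]
 [ 0.5827 -0.0412  0.076 ]] [ 0.5293 -0.0278  0.076 ]
-1.6969337131591515
[ 0.5328 -0.0074  0.048 ]
knob [[ 0.5254 -0.1538  0.181 ]] [-0.1688  0.0078  1.6226 -0.      1.5123 -1.7103]
t 8.22 pos [ 0.61   -0.0287  0.253 ] jaw 88.32 zax [-0.0011  0.0002 -1.    ] F [ 0.5  0.2 -0.4] w 0.6
shift [ 0.0792 -0.1297  0.0001] turn 89.92
t 8.22 pos [ 0.61   -0.0287  0.253 ] jaw 88.32 zax [-0.0011  0.0002 -1.    ] F [ 0.5  0.2 -0.4] w 0.6
shift [ 0.0792 -0.1297  0.0001] turn -90.08
```

```bash
python3 -c "
from h import *
import cv2
i=cv2.imread('pics/w4.png')
for x in (300,372):
  print(x,[(r,*i[r,x]) for r in list(range(58,70))+list(range(154,168))])
print(onz('wrist',[(385,66),(385,159.5)],.015).mean(0).round(4),onz('wrist',[(225,66),(225,160)],.015).mean(0).round(4))"
```

```text
300 [(58, np.uint8(46), np.uint8(97), np.uint8(147)), (59, np.uint8(45), np.uint8(96), np.uint8(148)), (60, np.uint8(45), np.uint8(96), np.uint8(148)), (61, np.uint8(48), np.uint8(95), np.uint8(140)), (62, np.uint8(71), np.uint8(109), np.uint8(150)), (63, np.uint8(94), np.uint8(146), np.uint8(203)), (64, np.uint8(106), np.uint8(165), np.uint8(223)), (65, np.uint8(108), np.uint8(168), np.uint8(223)), (66, np.uint8(110), np.uint8(165), np.uint8(222)), (67, np.uint8(104), np.uint8(159), np.uint8(219)), (68, np.uint8(100), np.uint8(158), np.uint8(218)), (69, np.uint8(76), np.uint8(114), np.uint8(155)), (154, np.uint8(59), np.uint8(90), np.uint8(123)), (155, np.uint8(58), np.uint8(89), np.uint8(119)), (156, np.uint8(63), np.uint8(96), np.uint8(128)), (157, np.uint8(63), np.uint8(97), np.uint8(129)), (158, np.uint8(57), np.uint8(82), np.uint8(111)), (159, np.uint8(47), np.uint8(74), np.uint8(100)), (160, np.uint8(41), np.uint8(83), np.uint8(129)), (161, np.uint8(45), np.uint8(95), np.uint8(148)), (162, np.uint8(60), np.uint8(95), np.uint8(82)), (163, np.uint8(75), np.uint8(119), np.uint8(8
[... 880 characters left out ...]
t8(215), np.uint8(224), np.uint8(221)), (156, np.uint8(211), np.uint8(227), np.uint8(222)), (157, np.uint8(183), np.uint8(208), np.uint8(209)), (158, np.uint8(119), np.uint8(161), np.uint8(200)), (159, np.uint8(74), np.uint8(113), np.uint8(157)), (160, np.uint8(58), np.uint8(130), np.uint8(180)), (161, np.uint8(71), np.uint8(166), np.uint8(222)), (162, np.uint8(72), np.uint8(165), np.uint8(221)), (163, np.uint8(75), np.uint8(165), np.uint8(220)), (164, np.uint8(70), np.uint8(162), np.uint8(219)), (165, np.uint8(71), np.uint8(164), np.uint8(219)), (166, np.uint8(73), np.uint8(164), np.uint8(219)), (167, np.uint8(71), np.uint8(162), np.uint8(219))]
[0.5324 0.0326 0.015 ] [ 0.528 -0.118  0.015]
```

Request:
jog_arm --pt "0.01 -0.02 0 7" --pt "0.025 -0.045 0 14" --pt "0.04 -0.07 0 21" --pt "0.06 -0.1 0 28" --pt "0.07 -0.115 0 35" --fingers 0.8

```text
time: 8.63
tool_pos: [0.5338, -0.1432, 0.2516]
tool_rot: [-0.002, 0.318, 0.948, -0.001]
contact_force: [0.3, 0.4, 0.5]
gripper_width: 0.8
```

Request:
jog_arm --pt "0 0 0 7" --pt "0 0 0 14" --pt "0 0 0 21" --pt "0 0 0 28" --pt "0 0 0 35"

```text
time: 9.05
tool_pos: [0.5353, -0.1412, 0.2517]
tool_rot: [-0.001, 0.588, 0.809, -0.0]
contact_force: [0.6, 0.0, -0.1]
gripper_width: 0.8
```

Request:
jog_arm --pt "0 0 0 7" --pt "0 0 0 14" --pt "0 0 0 20" --pt "0 0 0 20" --pt "0 0 0 20"

```text
time: 9.47
tool_pos: [0.5359, -0.1413, 0.2522]
tool_rot: [-0.001, 0.717, 0.698, -0.0]
contact_force: [1.9, -0.6, 1.6]
gripper_width: 0.798
```

```bash
python3 -c "
from h import *
shift([.527,-.156,.161],-1.6)"
```

```text
t 9.47 pos [ 0.5359 -0.1413  0.2522] jaw -1.53 zax [-1.9e-03  8.0e-04 -1.0e+00] F [ 1.9 -0.6  1.6] w 0.798
shift [-0.015  -0.0083  0.0912] turn 0.07
```

Request:
jog_arm --pt "-0.008 -0.004 0 0" --pt "-0.015 -0.008 0.02 0" --pt "-0.015 -0.008 0.05 0" --pt "-0.015 -0.008 0.075 0" --pt "-0.015 -0.008 0.091 0"

```text
time: 9.88
tool_pos: [0.5266, -0.1565, 0.159]
tool_rot: [-0.002, 0.717, 0.697, -0.001]
contact_force: [-0.7, 1.1, -0.7]
gripper_width: 0.798
```

Request:
jog_arm --pt "0 0 0 0" --pt "0 0 0 0" --pt "0 0 0 0" --pt "0 0 0 0"

```text
time: 10.22
tool_pos: [0.5297, -0.1571, 0.1645]
tool_rot: [0.002, 0.717, 0.697, 0.001]
contact_force: [-0.2, -0.1, 0.2]
gripper_width: 0.8
```

Request:
jog_arm --pt "0 0 0 0" --pt "0 0 0 0" --pt "0 0 0 0"

```text
time: 10.47
tool_pos: [0.5291, -0.1566, 0.1632]
tool_rot: [0.001, 0.717, 0.697, 0.0]
contact_force: [0.0, -0.4, 1.0]
gripper_width: 0.799
```

```bash
python3 -c "
from h import *
shift([.527,-.156,.160],-1.6);pic('wrist','w5')"
```

```text
t 10.47 pos [ 0.5291 -0.1566  0.1632] jaw -1.67 zax [ 1.3e-03 -6.0e-04 -1.0e+00] F [ 0.  -0.4  1. ] w 0.799
shift [ 0.0006 -0.0021  0.0032] turn -0.07
```

View pics/w5.png

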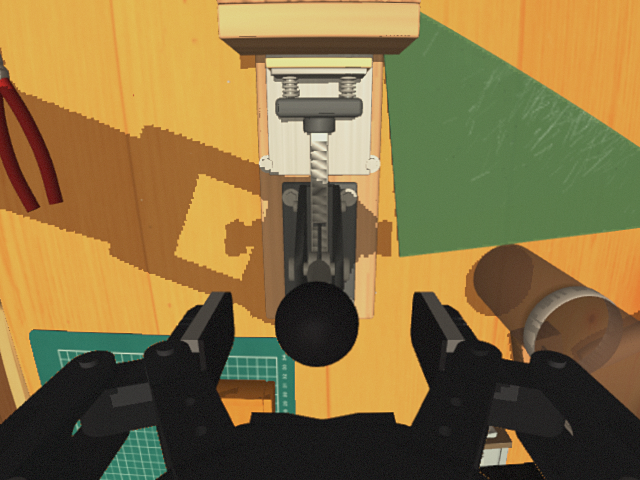

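The ball sits at (317,324), between the open fingers (at x 230 and 414). I'll close on it now.

Request:
jog_arm --pt "0 -0.0015 0.002 0" --pt "0 -0.0015 0.002 0" --pt "0 -0.0015 0.002 0"

```text
time: 10.77
tool_pos: [0.5269, -0.1563, 0.16]
tool_rot: [-0.0, 0.717, 0.697, -0.0]
contact_force: [0.7, 1.4, 0.6]
gripper_width: 0.797
```

Request:
jog_arm --pt "0 0 0 0" --pt "0 0 0 0" --pt "0 0 0 0" --pt "0 0 0 0" --pt "0 0 0 0" --fingers 0

```text
time: 11.18
tool_pos: [0.5271, -0.1564, 0.1606]
tool_rot: [-0.0, 0.717, 0.697, -0.0]
contact_force: [-1.5, 0.2, 2.7]
gripper_width: 0.317
```

Request:
jog_arm --pt "0 0 0 0" --pt "0 0 0 0" --pt "0 0 0 0"

```text
time: 11.43
tool_pos: [0.5271, -0.1565, 0.1606]
tool_rot: [-0.0, 0.717, 0.697, -0.0]
contact_force: [-3.6, -0.1, 3.5]
gripper_width: 0.32
```

Request:
jog_arm --pt "-0.007 0 -0.001 0" --pt "-0.014 0 -0.0017 0" --pt "-0.021 0 -0.0017 0" --pt "-0.028 0 -0.001 0" --pt "-0.034 0 -0.0003 0"

```text
time: 11.85
tool_pos: [0.5261, -0.1893, 0.1605]
tool_rot: [-0.001, 0.717, 0.697, 0.001]
contact_force: [-4.6, 7.7, 4.6]
gripper_width: 0.315
```

Request:
jog_arm --pt "-0.001 0 0 0" --pt "-0.001 0 0 0" --pt "-0.001 0 0 0"

```text
time: 12.1
tool_pos: [0.5259, -0.191, 0.1603]
tool_rot: [-0.001, 0.718, 0.696, 0.0]
contact_force: [-2.6, 4.6, 1.5]
gripper_width: 0.308
```

Request:
jog_arm --pt "0.007 0 -0.001 0" --pt "0.014 0 -0.0017 0" --pt "0.021 0 -0.0017 0" --pt "0.028 0 -0.001 0" --pt "0.035 0 0 0"

```text
time: 12.52
tool_pos: [0.5268, -0.1745, 0.1631]
tool_rot: [0.017, 0.717, 0.697, -0.016]
contact_force: [-7.3, -80.7, -9.3]
gripper_width: 0.178
```

Request:
jog_arm --pt "0 0 0 0" --pt "0 0 0 0" --pt "0 0 0 0"

```text
time: 12.77
tool_pos: [0.5267, -0.1747, 0.163]
tool_rot: [0.016, 0.718, 0.696, -0.014]
contact_force: [-4.6, -60.5, -9.0]
gripper_width: 0.179
```

Request:
jog_arm --pt "-0.012 0 0 0" --pt "-0.024 0 0 0" --pt "-0.03 0 0 0" --pt "-0.03 0 0 0"

```text
time: 13.1
tool_pos: [0.5265, -0.1867, 0.1609]
tool_rot: [0.0, 0.717, 0.697, 0.0]
contact_force: [-0.0, -0.3, 0.3]
gripper_width: 0.003
```

```bash
python3 -c "
from h import *
shift([.527,-.156,.160],-1.6);pic('wrist','w6')"
```

```text
t 13.1 pos [ 0.5265 -0.1867  0.1609] jaw -1.67 zax [ 8.e-04 -1.e-04 -1.e+00] F [-0.  -0.3  0.3] w 0.003
shift [ 0.0307 -0.0004  0.0009] turn -0.07
```

View pics/w6.png

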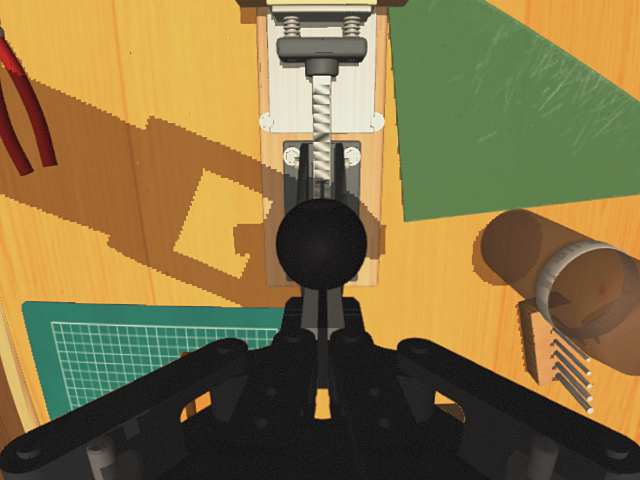

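The fingers slipped off the ball during the return. The lever is back at rest with the ball at (321,244), and the jaw carriage looks about one tooth further on. I'll retake the ball with the fingers fore and aft of it (along the stroke) so it can't slip out.

Request:
jog_arm --pt "-0.005 0 -0.03 0" --pt "-0.005 0 -0.06 -7" --pt "0 0 -0.08 -14" --pt "0.01 0 -0.08 -21" --pt "0.02 0 -0.08 -28" --fingers 0.7

```text
time: 13.57
tool_pos: [0.5281, -0.165, 0.243]
tool_rot: [0.002, 0.524, 0.852, 0.001]
contact_force: [-0.3, 0.7, -0.1]
gripper_width: 0.693
```

Request:
jog_arm --pt "0 0 0 -7" --pt "0 0 0 -14" --pt "0 0 0 -21" --pt "0 0 0 -28" --pt "0 0 0 -35"

```text
time: 13.98
tool_pos: [0.527, -0.1645, 0.2403]
tool_rot: [-0.0, 0.243, 0.97, 0.0]
contact_force: [0.2, 0.1, 0.3]
gripper_width: 0.698
```

Request:
jog_arm --pt "0 0 0 -7" --pt "0 0 0 -14" --pt "0 0 0 -21" --pt "0 0 0 -27" --pt "0 0 0 -27"

```text
time: 14.4
tool_pos: [0.527, -0.1647, 0.2403]
tool_rot: [-0.0, 0.012, 1.0, 0.0]
contact_force: [0.3, 0.6, -0.2]
gripper_width: 0.699
```

```bash
python3 -c "
from h import *
shift([.527,-.156,.157],88.4)"
```

```text
t 14.4 pos [ 0.527  -0.1647  0.2403] jaw 88.57 zax [-3.e-04  7.e-04 -1.e+00] F [ 0.3  0.6 -0.2] w 0.699
shift [0.0002 0.0086 0.0833] turn 0.17
```

Centre over the ball in y, then go down slowly.

Request:
jog_arm --pt "0 0.0085 0.005 0" --pt "0 0.0085 0.02 0" --pt "0 0.0085 0.042 0" --pt "0 0.0085 0.064 0" --pt "0 0.0085 0.078 0"

```text
time: 14.82
tool_pos: [0.526, -0.1561, 0.1597]
tool_rot: [-0.001, 0.015, 1.0, 0.001]
contact_force: [0.0, -0.6, -0.3]
gripper_width: 0.694
```

Request:
jog_arm --pt "0 0 0.003 0" --pt "0 0 0.005 0" --pt "0 0 0.005 0" --pt "0 0 0.005 0" --pt "0 0 0.005 0"

```text
time: 15.23
tool_pos: [0.528, -0.1583, 0.1592]
tool_rot: [0.001, 0.015, 1.0, -0.001]
contact_force: [-0.3, 0.2, 0.4]
gripper_width: 0.704
```

Request:
jog_arm --pt "0 0 0 0" --pt "0 0 0 0" --pt "0 0 0 0" --pt "0 0 0 0" --fingers 0.41

```text
time: 15.57
tool_pos: [0.5274, -0.1578, 0.1581]
tool_rot: [0.0, 0.015, 1.0, 0.0]
contact_force: [-0.5, 1.6, 1.0]
gripper_width: 0.411
```

```bash
python3 -c "
from h import *
shift([.527,-.156,.157],88.4)
pic('wrist','w7')"
```

```text
t 15.57 pos [ 0.5274 -0.1578  0.1581] jaw 88.31 zax [ 9.e-04  2.e-04 -1.e+00] F [-0.5  1.6  1. ] w 0.411
shift [0.0005 0.0018 0.0011] turn -0.09
```

View pics/w7.png

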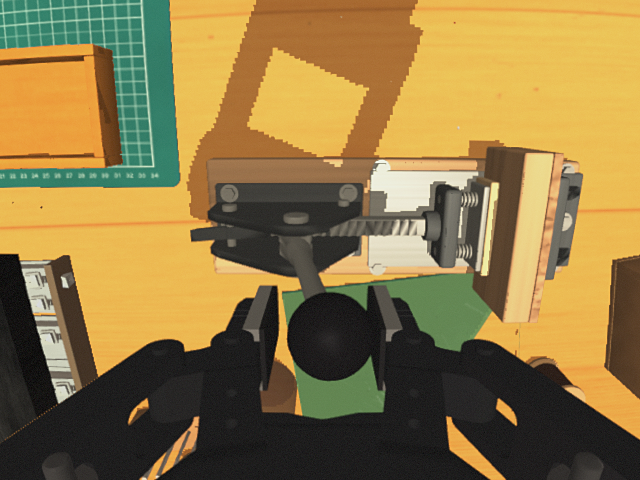

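Request:
jog_arm --pt "0 -0.007 0 0" --pt "0 -0.014 -0.001 0" --pt "0 -0.021 -0.001 0" --pt "0 -0.028 -0.001 0" --pt "0 -0.033 0 0"

```text
time: 16.03
tool_pos: [0.5267, -0.191, 0.1586]
tool_rot: [0.001, 0.015, 1.0, 0.001]
contact_force: [0.2, 5.2, 4.6]
gripper_width: 0.409
```

Request:
jog_arm --pt "0 -0.001 0 0" --pt "0 -0.0025 0 0" --pt "0 -0.0025 0 0" --pt "0 -0.0025 0 0"

```text
time: 16.37
tool_pos: [0.5263, -0.1933, 0.1578]
tool_rot: [0.0, 0.015, 1.0, 0.0]
contact_force: [1.7, 5.3, 3.8]
gripper_width: 0.412
```

```bash
python3 -c "
from h import *
shift(None)
pic('wrist','w8');pic('side','s8')"
```

```text
t 16.37 pos [ 0.5263 -0.1933  0.1578] jaw 88.32 zax [ 6.e-04  3.e-04 -1.e+00] F [1.7 5.3 3.8] w 0.412
```

Request:
jog_arm --pt "0 0.008 0 0" --pt "0 0.016 0 0" --pt "0 0.024 0 0" --pt "0 0.032 0 0" --pt "0 0.0375 0 0"

```text
time: 16.88
tool_pos: [0.5268, -0.1548, 0.1572]
tool_rot: [-0.0, 0.014, 1.0, -0.0]
contact_force: [0.2, 1.1, 0.2]
gripper_width: 0.41
```

Request:
jog_arm --pt "0 0 0 0" --pt "0 0 0 0" --pt "0 0 0 0" --pt "0 0 0 0"

```text
time: 17.22
tool_pos: [0.5272, -0.1562, 0.1577]
tool_rot: [0.0, 0.015, 1.0, -0.0]
contact_force: [-0.2, 0.4, 1.0]
gripper_width: 0.408
```

```bash
python3 -c "
from h import *
shift(None)
pic('wrist','w9')
import cv2
a=cv2.imread('pics/w7.png')[140:300,180:600];b=cv2.imread('pics/w8.png')[140:300,180:600];c=cv2.imread('pics/w9.png')[140:340,180:600]
cv2.imwrite('pics/cmp.png',np.vstack([a,b,c]))"
```

```text
t 17.22 pos [ 0.5272 -0.1562  0.1577] jaw 88.3 zax [ 1.e-04 -3.e-04 -1.e+00] F [-0.2  0.4  1. ] w 0.408
```

View pics/cmp.png

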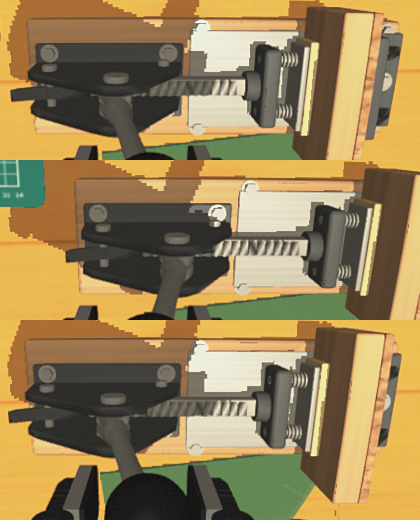

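The carriage moved another tooth, from x=265 to 275 in the crop, and the block still stands straight. Stroke 3 is next.

Request:
jog_arm --pt "0 -0.008 0 0" --pt "0 -0.016 -0.001 0" --pt "0 -0.023 -0.001 0" --pt "0 -0.029 -0.001 0" --pt "0 -0.034 0 0"

```text
time: 17.68
tool_pos: [0.5268, -0.1896, 0.1591]
tool_rot: [0.001, 0.015, 1.0, 0.002]
contact_force: [0.4, 9.5, 7.1]
gripper_width: 0.409
```

Request:
jog_arm --pt "0 -0.002 0 0" --pt "0 -0.0035 0 0" --pt "0 -0.0035 0 0" --pt "0 -0.0035 0 0"

```text
time: 18.02
tool_pos: [0.5267, -0.1924, 0.1588]
tool_rot: [0.001, 0.015, 1.0, 0.002]
contact_force: [0.4, 9.3, 5.9]
gripper_width: 0.407
```

Request:
jog_arm --pt "0 0.008 0 0" --pt "0 0.016 0 0" --pt "0 0.024 0 0" --pt "0 0.032 0 0" --pt "0 0.0375 0 0"

```text
time: 18.43
tool_pos: [0.5268, -0.1551, 0.157]
tool_rot: [-0.0, 0.015, 1.0, -0.0]
contact_force: [-0.4, -0.1, 0.6]
gripper_width: 0.411
```

Request:
jog_arm --pt "0 0 0 0" --pt "0 0 0 0" --pt "0 0 0 0" --pt "0 0 0 0"

```text
time: 18.77
tool_pos: [0.5272, -0.1562, 0.1576]
tool_rot: [0.0, 0.015, 1.0, -0.0]
contact_force: [-0.5, 0.2, 0.8]
gripper_width: 0.412
```

```bash
python3 -c "
from h import *
shift(None)
pic('wrist','w10')"
```

```text
t 18.77 pos [ 0.5272 -0.1562  0.1576] jaw 88.3 zax [ 0.e+00 -4.e-04 -1.e+00] F [-0.5  0.2  0.8] w 0.412
```

Request:
jog_arm --pt "0 -0.008 0 0" --pt "0 -0.016 -0.001 0" --pt "0 -0.022 -0.001 0" --pt "0 -0.027 -0.001 0" --pt "0 -0.031 0 0"

```text
time: 19.23
tool_pos: [0.5271, -0.1844, 0.1598]
tool_rot: [0.001, 0.015, 1.0, 0.004]
contact_force: [-1.7, 16.5, 10.9]
gripper_width: 0.411
```

Request:
jog_arm --pt "0 -0.0015 0 0" --pt "0 -0.003 0 0" --pt "0 -0.003 0 0"

```text
time: 19.48
tool_pos: [0.5271, -0.1872, 0.1597]
tool_rot: [0.001, 0.015, 1.0, 0.004]
contact_force: [-1.6, 14.6, 11.3]
gripper_width: 0.412
```

Request:
jog_arm --pt "0 -0.001 0 0" --pt "0 -0.002 0 0" --pt "0 -0.0025 0 0" --pt "0 -0.0025 0 0"

```text
time: 19.82
tool_pos: [0.5271, -0.1895, 0.1598]
tool_rot: [0.001, 0.014, 1.0, 0.004]
contact_force: [-2.6, 14.3, 11.4]
gripper_width: 0.41
```

Request:
jog_arm --pt "0 -0.001 0 0" --pt "0 -0.002 0 0" --pt "0 -0.002 0 0"

```text
time: 20.07
tool_pos: [0.527, -0.1913, 0.1598]
tool_rot: [0.001, 0.014, 1.0, 0.004]
contact_force: [-1.4, 15.5, 11.7]
gripper_width: 0.415
```

Request:
jog_arm --pt "0 -0.0007 0 0" --pt "0 -0.0015 0 0" --pt "0 -0.0015 0 0"

```text
time: 20.32
tool_pos: [0.527, -0.1925, 0.1598]
tool_rot: [0.001, 0.014, 1.0, 0.004]
contact_force: [-1.8, 16.2, 11.5]
gripper_width: 0.408
```

Request:
jog_arm --pt "0 0.008 0 0" --pt "0 0.016 0 0" --pt "0 0.024 0 0" --pt "0 0.032 0 0" --pt "0 0.04 0 0"

```text
time: 20.73
tool_pos: [0.5269, -0.1558, 0.1572]
tool_rot: [-0.0, 0.015, 1.0, -0.0]
contact_force: [-0.9, 0.2, -0.3]
gripper_width: 0.407
```

Request:
jog_arm --pt "0 0 0 0" --pt "0 0 0 0" --pt "0 0 0 0" --pt "0 0 0 0"

```text
time: 21.07
tool_pos: [0.5271, -0.1563, 0.1576]
tool_rot: [-0.0, 0.015, 1.0, -0.0]
contact_force: [-0.7, -1.0, -0.9]
gripper_width: 0.405
```

```bash
python3 -c "
from h import *
shift(None)
pic('wrist','w11')
import cv2
I=[cv2.imread(f'pics/w{k}.png') for k in (7,9,10,11)]
cv2.imwrite('pics/cmp2.png',np.vstack([cv2.resize(i[145:325,300:600],(500,300),interpolation=2)[:,:] for i in I][0:0]+[np.hstack([cv2.resize(i[145:325,360:600],(400,300),interpolation=2) for i in I[a:a+2]]) for a in (0,2)]))"
```

```text
t 21.07 pos [ 0.5271 -0.1563  0.1576] jaw 88.29 zax [-1.e-04 -3.e-04 -1.e+00] F [-0.7 -1.  -0.9] w 0.405
```

No views left, so I'll measure the carriage travel numerically. The camera pose is the same in these frames.

```bash
python3 -c "
import cv2,numpy as np
I={k:cv2.imread(f'pics/w{k}.png') for k in (9,10,11)}
def m(a,b,y0,y1,x0,x1):
    r=cv2.matchTemplate(I[b][y0-12:y1+12,x0-12:x1+30],I[a][y0:y1,x0:x1],cv2.TM_CCOEFF_NORMED);_,v,_,l=cv2.minMaxLoc(r);return l[0]-12,l[1]-12,round(v,3)
for a,b in((9,10),(10,11),(9,11)):
    print(a,b,'carriage',m(a,b,185,265,438,468),'block',m(a,b,170,310,525,570),'bolt',m(a,b,155,180,370,395),'rackhousing',m(a,b,180,260,215,350),'ball',m(a,b,290,380,290,370))
" 2>&1
```

```text
9 10 carriage (4, 0, 0.819) block (1, 1, 0.963) bolt (0, 0, 0.995) rackhousing (0, 0, 0.976) ball (0, 0, 0.987)
10 11 carriage (8, 0, 0.847) block (0, 0, 0.996) bolt (0, 0, 0.984) rackhousing (0, 0, 0.986) ball (0, 0, 0.985)
9 11 carriage (13, 0, 0.644) block (2, -1, 0.963) bolt (0, 0, 0.977) rackhousing (0, 0, 0.973) ball (0, 0, 0.982)
```

```bash
python3 -c "
import cv2,numpy as np
for k in (9,10,11):
    g=cv2.cvtColor(cv2.imread(f'pics/w{k}.png'),6)
    print(k,*g[205:215,425:535].mean(0).astype(int))
    print(k,*g[248:256,425:535].mean(0).astype(int))"
```

```text
9 187 190 133 124 128 128 126 112 105 104 102 107 108 107 107 105 96 95 86 50 43 43 43 41 39 38 38 38 39 53 75 91 102 113 122 123 120 118 118 118 115 113 111 107 100 117 169 191 187 124 109 107 104 84 70 71 82 76 67 74 83 75 64 63 62 60 74 143 215 230 214 192 144 143 202 227 228 227 228 232 191 124 74 68 72 74 73 73 74 75 74 74 73 73 71 71 72 72 72 72 72 70 68 84 131 158 187 207 210 210
9 216 216 215 216 216 216 216 216 217 217 182 149 143 124 115 65 34 35 49 66 62 47 35 38 39 48 65 81 94 104 113 114 112 112 111 112 110 109 109 105 96 114 127 98 186 175 111 122 189 143 85 154 192 135 104 164 136 70 60 63 60 67 143 210 211 205 194 133 145 218 230 229 230 209 147 140 106 73 69 71 72 72 71 72 73 73 72 72 70 69 70 70 70 69 70 69 67 74 130 176 197 207 207 208 209 210 209 210 209 209
10 185 185 186 186 186 164 162 152 129 127 129 124 111 106 104 103 107 106 97 95 96 97 95 75 47 42 43 43 40 39 37 39 37 38 52 73 91 101 111 122 123 121 117 118 117 115 113 111 108 102 98 103 106 107 90 73 69 81 83 70 69 81 76 65 63 63 62 63 109 192 231 222 205 167 129 181 223 229 229 232 188 146 141 97 69 70 7
[... 573 characters left out ...]
 104 108 103 96 96 96 97 85 57 43 42 43 42 39 38 38 39 38 39 47 69 89 99 109 119 123 120 118 117 117 115 113 111 108 103 93 73 65 76 80 66 62 63 62 61 94 176 228 225 208 176 128 166 218 228 228 231 201 149 143 107 71 69 73 74 74 73 74 74 74 73 73 73 70 71 72 71 71 71 71 69 69 94 145 183 202 209
11 215 216 215 215 216 215 215 215 215 215 215 216 215 210 210 211 211 212 214 195 116 86 146 181 179 178 178 176 176 176 178 180 172 102 43 32 37 37 51 68 84 94 104 114 113 112 111 112 111 110 109 108 104 100 97 83 140 173 115 63 61 62 60 81 158 218 207 201 177 123 169 216 229 227 228 231 198 131 86 69 70 73 72 71 72 73 72 73 73 70 69 69 70 70 70 69 69 69 68 92 138 166 201 208 207 208 209 209 209 209
```

The measurements agree. Stroke 4 moved the carriage 8 px (about 6 mm), and the pad springs are now compressed about 9 mm. With 14–16 N at the lever, the block is tight. I'll release and retreat.

Request:
jog_arm --pt "0 0 0 0" --pt "0 0 0 0" --pt "0 0 0 0" --fingers 0.7

```text
time: 21.37
tool_pos: [0.5271, -0.1561, 0.1576]
tool_rot: [-0.0, 0.015, 1.0, -0.0]
contact_force: [0.1, 0.4, -0.2]
gripper_width: 0.702
```

Request:
jog_arm --pt "0 0 -0.01 0" --pt "0 0 -0.03 0" --pt "0 0 -0.055 0" --pt "0 0 -0.08 0" --pt "0 0 -0.1 0"

```text
time: 21.78
tool_pos: [0.5276, -0.1561, 0.2606]
tool_rot: [0.001, 0.015, 1.0, -0.001]
contact_force: [-0.2, -0.1, -0.6]
gripper_width: 0.699
```

Request:
jog_arm --pt "0.03 0.03 -0.01 0" --pt "0.06 0.055 -0.02 0" --pt "0.09 0.085 -0.02 0" --pt "0.11 0.11 -0.02 0" --pt "0.11 0.11 -0.02 0"

```text
time: 22.2
tool_pos: [0.4182, -0.0397, 0.2791]
tool_rot: [0.001, 0.013, 1.0, 0.0]
contact_force: [0.7, -0.7, 0.2]
gripper_width: 0.699
```

Request:
jog_arm --pt "0.02 0.03 0 0" --pt "0.04 0.06 0 0" --pt "0.06 0.09 0 0" --pt "0.06 0.12 0 0" --pt "0.06 0.14 0 0"

```text
time: 22.62
tool_pos: [0.3641, 0.1007, 0.2789]
tool_rot: [0.002, 0.014, 1.0, 0.0]
contact_force: [-0.1, -0.1, -0.2]
gripper_width: 0.7
```

Request:
jog_arm --pt "0 0 0 0" --pt "0 0 0 0" --pt "0 0 0 0" --pt "0 0 0 0"

```text
time: 22.95
tool_pos: [0.3649, 0.0981, 0.2778]
tool_rot: [0.0, 0.016, 1.0, -0.0]
contact_force: [-0.6, -0.9, -0.0]
gripper_width: 0.698
```

```bash
python3 -c "
from h import *
shift(None)
a=pic('top','topE');b=pic('side','sideE')
A=cv2.imread('pics/top0.png');B=cv2.imread('pics/side0.png')
g=lambda p:cv2.cvtColor(p,cv2.COLOR_BGR2GRAY)
def m(n,I,J,x0,y0,x1,y1):
    J=cv2.cvtColor(J,cv2.COLOR_RGB2BGR);r=cv2.matchTemplate(J[y0-10:y1+10,x0-10:x1+10],I[y0:y1,x0:x1],cv2.TM_CCOEFF_NORMED);_,v,_,l=cv2.minMaxLoc(r);print(n,l[0]-10,l[1]-10,round(v,3))
m('pot side',B,b,300,285,335,335);m('bottle side',B,b,242,135,276,222);m('knob side',B,b,314,155,334,178);m('spool side',B,b,225,258,248,285)
m('pot top',A,a,272,247,298,274);m('bottle top',A,a,414,166,446,210);m('knob top',A,a,402,236,420,254)
# block top outline in top view: expected pixel compare, bright beech rows
h=cv2.cvtColor(a,cv2.COLOR_RGB2GRAY)[228:284,340:380]
cv2.imwrite('pics/e.png',h)
d=cv2.absdiff(cv2.cvtColor(a,cv2.COLOR_RGB2GRAY),g(A))>40
ys,xs=np.nonzero(d[225:290,325:445]);print('changed box',xs.min()+325,xs.max()+325,ys.min()+225,ys.max()+225)
"
```

```text
t 22.95 pos [0.3649 0.0981 0.2778] jaw 88.22 zax [ 1.e-04 -4.e-04 -1.e+00] F [-0.6 -0.9 -0. ] w 0.698
pot side 0 0 0.999
bottle side 0 0 1.0
knob side 0 0 1.0
spool side 0 0 0.999
pot top 0 0 0.998
bottle top 0 0 0.998
knob top 0 0 0.995
changed box 342 394 227 277
```

```bash
python3 -c "
from h import *
a=cv2.imread('pics/topE.png');A=cv2.imread('pics/top0.png')
d=(cv2.absdiff(a,A).max(2)>45).astype(np.uint8)[222:286,330:400]
n,l,s,c=cv2.connectedComponentsWithStats(d)
for r in s[1:]:
  if r[4]>40: print(r)
# block rows: column profile where block top is expected
for x in (347,350,353): print(x,*cv2.cvtColor(a,6)[222:286,x])
e=[(.5305+.055*s_,-.0198,.076) for s_ in(1,-1)]
c=cams.get_calibration('top');T=np.linalg.inv(np.array(c['cam_to_world']));p=(np.c_[e,[1,1]]@T.T)[:,:3]*[1,-1,-1]
print(cv2.projectPoints(p,np.zeros(3),np.zeros(3),np.array(c['camera_matrix']),np.array(c['distortion']))[0].reshape(-1,2))"
```

```text
[ 12   5  36  51 848]
347 79 71 65 68 64 65 117 128 122 122 141 145 146 147 142 147 148 146 151 148 147 150 148 147 150 151 150 150 150 148 153 151 150 153 153 151 153 152 151 154 154 153 153 154 155 157 155 155 155 155 153 63 35 37 63 70 124 130 130 130 131 130 130 135
350 67 65 64 67 65 56 131 142 144 145 142 142 141 144 148 142 145 143 144 146 147 146 148 146 147 151 148 149 148 149 148 145 148 149 150 150 150 151 152 148 153 151 150 150 154 149 149 148 147 151 151 61 36 42 66 69 124 132 128 130 130 130 131 132
353 66 71 66 64 67 66 126 127 123 120 120 120 112 111 108 114 111 120 121 116 115 112 109 110 120 123 123 125 125 123 117 101 99 137 144 140 141 139 134 132 130 129 129 110 58 64 74 58 53 55 38 66 66 68 70 68 120 130 132 132 131 128 129 133
[[348.12282297 227.80255694]
 [347.74703823 273.51698517]]
```

```bash
python3 -c "
from plant import manip
print(manip.job_done())"
```

```text
the job is handed in; nothing more can be done
None
```

The glued block is clamped on its edge between the jaws after four lever strokes, and I let go of the lever and handed the job in at about 23 s.

**What went wrong:** on stroke 1, with the fingers gripping the ball from the sides, the ball slipped out on the way back. The fingers then pressed the lever against its rest stop at up to about 80 N measured, which is under the 120 N wrist limit. I don't know whether it counts against the 40 N pressing limit. For strokes 2 to 4 I held the ball loosely with one finger on each side along the stroke, not clamped between them. There was no further slip.

**How tight it is:** late in each stroke the lever took about 5, 5, 9 and finally 14–16 N. The brief single-sample peak was 16.5 N. The wrist pictures show the last stroke moved the carriage about 6 mm, one tooth. The pad springs are compressed about 9 mm, or roughly 40 N on the block, at the top of the right range, so I stopped there.

**Last checks:**
- **Block:** it is centred across the jaws to within about 1 mm.
- **Lever:** it is back at rest.
- **Other things:** the pot, bottle and spool have not moved in the side view.
- **Disagreement:** stroke 3 seemed to move the carriage only about 4 mm. I put that down to it having run slightly past its tooth while unloaded.
- **Not seen by eye:** the 12 picture views ran out before stroke 3, so everything after that was measured from images by script.

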